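# Latch the detector box and hold the long lens barrel in its V-block

### The job

On the small optical bench, first secure the lid of the detector box by turning its turnbutton all the way across the lid to its stop. Then take the longest of the three lens barrels from the grey rack, lay it centred along the steel V-block in front of the detector's window, and finish while still holding it pressed straight down with about 10 newtons so that it bears firmly on both sides of the V; do not bang or force it. Leave the other two barrels, the bottle and the jar where they are.

Things in the scene. Friction and masses are not known exactly. Their poses are not given: they have to be found in the camera images.
- lens_center (a point): centre (on the axis, half-way along) of the loose long lens barrel to be seated: black cylinder, 34 mm diameter, 116 mm long, thin aluminium bands, glass ends, both ends alike, 0.15 to 0.27 kg. Its y axis is the barrel's axis (level). It starts in one of the three places of the grey rack, its axis 42 mm above the table.
- lens: the same long barrel as a body (its origin lies 17 mm off the axis, on the skin half-way along; use lens_center for its position).
- spare_short_center (a point): centre of the short barrel (34 mm diameter, 84 mm long, plain), a bystander in another place of the rack; places are 82 mm apart, barrels side by side.
- spare_collar_center (a point): centre of the collared barrel (34 mm diameter, 84 mm long, with an aluminium collar 42 mm in diameter round its middle), a bystander in the rack.
- vee_seat (a point): where the barrel's centre must come, 54 mm above the table; there it rests on both faces of the 90-degree steel V. y axis = along the V, towards the detector box; x = level, across the V; z up. The V has two stations, each 14 mm long, centred 33 mm either side of this point along y, with 52 mm clear between them for fingers, down to the base plate 42 mm below.
- rack: fixed grey lens rack, 260 x 100 mm, origin under its centre; three places 82 mm apart along its x, barrels lying side by side along its y. Each barrel rests at 26 to 40 mm either side of its middle, so its middle 52 mm is free for fingers from above, down to the rack's floor 8 mm above the table.
- bench: optical bench, bolted down: dark steel plate 150 (x) x 340 (y) x 12 mm carrying V-block and detector box; axes as vee_seat. Origin at table height, 85 mm in +y from the seat. The grey detector box is 120 (x) x 100 (y) mm, centred 180 mm in +y from the seat, lid top 91 mm above the table. The V faces' upper edges are 20 mm either side of the seated axis, 4 mm below it.
- vee_near: the V face on the seat's -x side (towards the robot), rigid steel; its origin is at table height under the seat.
- vee_far: the V face on the seat's +x side, rigid steel; its origin is at table height under the seat.
- turnbutton (a joint): angle (rad) of the steel turnbutton on the detector box, about a vertical pivot; grows clockwise seen from above. It starts open at 0 to 0.4 (at 0 it points 1.5 rad anticlockwise from the x axis of vee_seat); at 1.5 it is at its stop, pointing along that x axis across the lid: secured. It stays where left; friction 0.04 N m (about 1 N at the fin).
- turnbutton_fin (a point): centre of the turnbutton's upright fin, 37 mm from the pivot, 119 mm above the table. Fin 22 mm long (radially), 10 mm thick, 105 to 133 mm above the table, free on both sides: pinch it across its thickness from above or push it. Bar below: 10 mm wide, from 95 mm; lid and ledge at 91 mm. Take the fin's direction from the pivot to this point, not from its axes.
- turnbutton_pivot (a point): the turnbutton's pivot axis, at the height of the fin's centre (119 mm); it is fixed to the bench, 46 mm in -x and 180 mm in +y from vee_seat along that point's axes.
- lid (a joint): lid of the detector box, hinged along its +x edge; 0 = shut (as at the start, it lies shut by its weight), grows as it opens, rad.
- reagent: bystander: glass bottle with a blue cap, 70 mm diameter, 150 mm high, origin under its centre.
- jar: bystander: small amber jar, 48 mm diameter, 55 mm high, origin under its centre.
Not all that is in view belongs to the job. Leave any blue or yellow look-alike of the lens alone.

How it is judged:
On the way, in this order (a step that is already met when the one before it is completed fails the run):
1. the turnbutton is turned across the lid (value of joint turnbutton above 1.3 rad and value of joint lid below 0.05 rad), for 0.2 s.
2. the long barrel lies seated in the V-block (x of lens_center in the frame of vee_seat between -0.003 and 0.003 m and z of lens_center in the frame of vee_seat between -0.003 and 0.003 m and y of lens_center in the frame of vee_seat between -0.012 and 0.012 m and angle between the y axis of lens_center and the y axis of vee_seat, either way round below 0.06 rad), for 0.2 s.
At the end, for the whole second after the job is handed in: Turnbutton past 1.3 rad, lid shut; barrel centre within 3 mm of the seat across the V and in height, 12 mm along it, axis within 0.06 rad; over 3 N on each V face (weight alone gives under 2 N), fingers on it with over 2 N, still, through the last second while the robot holds (all of step 1 and all of step 2 and contact force between lens and vee_near above 3 N and contact force between lens and vee_far above 3 N and contact force between the fingers and lens above 2 N and linear speed of lens below 0.02 m/s); the arm keeps its last pose, push and grip.
It fails at once if one of the other two barrels is moved by more than 25 mm (distance of any of spare_short_center, spare_collar_center from where it was at the start of the episode above 0.025 m).
It fails at once if the bottle or the jar is moved by more than 40 mm (distance of any of reagent, jar from where it was at the start of the episode above 0.04 m).
It fails at once if the barrel is banged or forced into the V: more than 45 N on a face (contact force between lens and vee_near above 45 N or contact force between lens and vee_far above 45 N).
It also fails if it takes over 64 s, if anything falls off the work surface, if the arm or the gripper's body presses on something with over 40 N, if the wrist force passes 120 N, or if a joint passes its speed limit or range.

### The arm

A 6-joint arm with a two-finger parallel gripper is mounted at the origin on the work surface. World frame = base frame: x ahead of the robot, y to its left, z up, the work surface at z = 0. Lengths are in m, angles in rad, forces in N, time in s.
With the tool pointing down it reaches from about 0.25 to 0.725 m from the base axis. Payload 4 kg.
Tool frame: the origin (TCP) lies midway between the tips of the shut fingers; the grasp point (between the pads) lies 19 mm behind it (bot.grip_point_offset is the distance from the TCP to the grasp point, in m); z points along the fingers, y is the line along which they close (so a half turn about z gives the same grasp; the last joint's range is limited). The gripper opens to 85 mm and grips with 20 to 120 N. Pads are 22 mm wide; open, the fingers measure 114 mm over their backs; the gripper's body (76 mm by 85 mm) begins 54 mm behind the grasp point. The pads swing forward as they close: fully open they stand 13 mm farther back than shut.
Start: joints at [-1.264, 0.241, 0.005, 1.335, 0, 1.571], TCP at [0.151, -0.477, 0.231] pointing down, gripper open.
Joint ranges: [-2.72, 2.72], [-1.05, 1.87], [-1.09, 1.28], [-1.99, 2.15], [-1.42, 1.44], [-3.14, 3.14]. Speed limits (rad/s): [2.79, 2.79, 3.14, 3.14, 3.14, 3.14].

### API

Orientations are given as a unit quaternion [x, y, z, w].
In Python, from workcell import bot gives the robot as it stands.
- The arm moves only by the tool step_arm, never from a script. Its argument "targets" is text: rows parted by semicolons, each of 7 numbers parted by spaces: the opening, from -1 (shut) to 1 (fully open), so that 0 is half open, then the shift along the world's x, y, z normalised to -1 to 1, where 1 is 0.5 m, then the turn, a rotation vector about the world's x, y, z normalised to -1 to 1, where 1 is pi/4 rad. In form: gripper x y z wx wy wz; .... A call has 1 to 10 rows; each row is the pose to reach, as a shift and turn from the pose commanded when the call began; what a row does not reach only later rows make up. A row lasts 1/12 s, in which the tool goes at most 41.7 mm and 7.16 degrees, less where a joint would pass 70% of its speed; a pose out of reach is approached as far as the arm can. A call with a number of a shift or a turn outside -1 to 1 is refused whole. A call with a gripper value outside its range is refused whole. The fingers move at their own pace and stop on an object; the grip force is fixed at half the most. Time passes only in rows, so rows that repeat a pose let the fingers close. It gives the time, the measured TCP pose, the force, the opening and the grip force at its end, in the units of the state.
- bot.get_obs(): the state, without advancing time (a new reading comes with each control period).
- bot.camera(name): name is "side" or "top" or "wrist"; returns the picture (480x640x3 uint8, red, green, blue); there is no depth.
- bot.camera_info(name): a dict with "vertical_fov" (degrees; the focal length in pixels is half the picture's height over the tangent of half this angle, whatever the lens; pixels are square), "cx", "cy" (the principal point, pixels), "D" ([k1, k2, p1, p2, k3] as OpenCV has them; the pictures are not rectified), "pose" (4x4, takes a point from camera to world coordinates). Camera axes: x right, y up, looking along -z (the intrinsics and any distortion apply to the point x, -y, -z); pixel columns grow to the right and rows downward; lengths in m; the calibration is good to about 2 mm. A picture is of the moment at which its call begins: read the wrist's pose just before it. camera_info takes no time and is no camera call; for the wrist camera it gives the pose at the moment of the call.
- bot.job_done(): hands the job in; it is judged then, once.
The state is a dict: "clock": time; "joint_pos": joint angles; "joint_vel": joint speeds; "tau": joint torques, N m; "eef_pos": TCP position; "tool_rot": TCP orientation; "ft_force": force on the tool from outside, world axes, zero at the start; "ft_torque": the same for the moment, N m; "grip_width": finger opening in m; "grasp_force": force on a finger pad.
Only numpy, scipy, OpenCV 4.12 (cv2) and the standard library are available. Lean on these libraries where they do the work, as an engineer would, in place of code of your own. Each camera call takes 0.05 s, during which the arm holds its last target. There are 200 camera calls.

## Working session

There is one attempt and no reset: what is moved stays moved. The work goes in short steps, Python scripts to look and compute and a tool call to move; the robot and the scene stay as the last step left them, time stands still between calls to the robot, and variables do not carry over. Pictures are saved under pics/ and viewed, at most 10 in all, crops included, and the job is handed in when it is done.

Besides the shell and the picture viewer there is one more tool, called after "Emit:" as name(argument=value, ...) on one line, values as JSON. step_arm: Moves the arm, as the interface text tells. Scaled input: -1 to 1 covers 0.5 m each way for a shift and pi/4 rad each way for a turn. Its arguments: {"type":"object","properties":{"targets":{"type":"string"}},"required":["targets"]}

```bash
ls; mkdir -p pics
python3 - <<'E'
from workcell import bot
import cv2
for n in("top","side"):
    im=bot.camera(n); cv2.imwrite(f"pics/{n}0.png",im[:,:,::-1])
    i=bot.camera_info(n); print(n,i)
print(bot.get_obs())
E
```

```text
pics
top {'vertical_fov': 42.81338046875794, 'cx': 313.6575399350523, 'cy': 241.42975207036042, 'D': array([-0.1165495,  0.       ,  0.       ,  0.       ,  0.       ]), 'pose': array([[ 0.01315027,  0.99727857, -0.0725432 ,  0.40220138],
       [-0.9998107 ,  0.0141547 ,  0.01334926,  0.04321721],
       [ 0.01433975,  0.07235392,  0.99727593,  1.26021224],
       [ 0.        ,  0.        ,  0.        ,  1.        ]])}
side {'vertical_fov': 44.95130407265611, 'cx': 316.31817876244463, 'cy': 232.53186059461066, 'D': array([-0.18794916,  0.        ,  0.        ,  0.        ,  0.        ]), 'pose': array([[-0.93595659,  0.22036083, -0.27463863,  0.2174296 ],
       [-0.35165718, -0.54519897,  0.76098312,  0.86813776],
       [ 0.01795817,  0.80882581,  0.58777404,  0.75448685],
       [ 0.        ,  0.        ,  0.        ,  1.        ]])}
{'clock': 0.1, 'joint_pos': array([-1.26401217e+00,  2.41332714e-01,  3.88109421e-03,  1.33522062e+00,
        2.20836447e-05,  1.57077697e+00]), 'joint_vel': array([-1.28847526e-03, -2.74608317e-03,  2.27553691e-03, -2.34930840e-04,
       -6.21361729e-05,  1.38840363e-03]), 'tau': array([-2.21836638e-05, -3.73137975e+01,  2.53010076e+01,  1.08374428e-02,
        3.79890560e-05, -3.14599610e-06]), 'eef_pos': array([ 0.15083356, -0.4761159 ,  0.2305129 ]), 'tool_rot': array([ 9.88256572e-01,  1.52800744e-01, -1.32390739e-04, -9.28634094e-04]), 'ft_force': array([-0.1158721 ,  0.50322506, -0.48332673]), 'ft_torque': array([-0.01182214, -0.01608217,  0.00343129]), 'grasp_force': 0.0, 'grip_width': 0.08542648734114293}
```

View pics/top0.png

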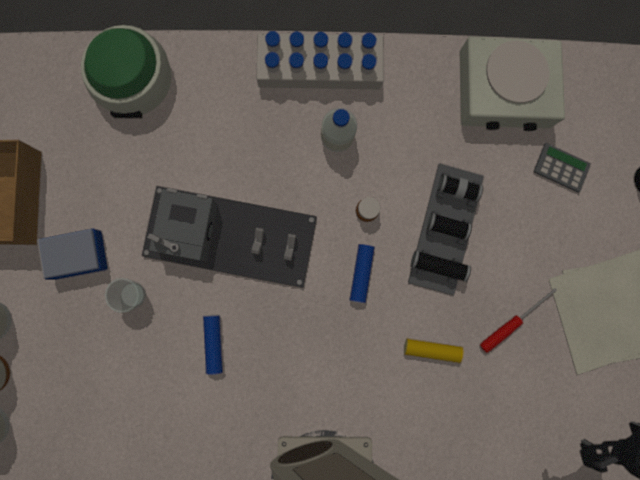

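View pics/side0.png

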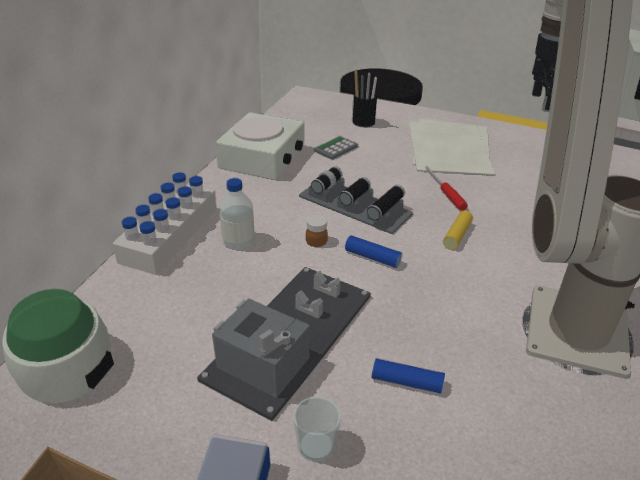

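Candidates (top picture): long barrel (441,265), short (449,225) and collared (460,187) in the rack; look-alikes blue (362,273), blue (213,345) and yellow (434,351). By the description it is the long one at (441,265). I'll check it in a close crop together with the bench.

Run:
```python
import cv2,numpy as np
im=cv2.imread("pics/top0.png")
a=cv2.resize(im[175:300,135:325],None,fx=4.2,fy=4.2,interpolation=cv2.INTER_CUBIC)[:, :798]
b=cv2.resize(im[160:300,400:490],None,fx=4,fy=4,interpolation=cv2.INTER_CUBIC)
g=lambda x:np.clip(255*(x/255.)**.6,0,255).astype('uint8')
s=im[160:300,400:490]
a=cv2.resize(im[180:295,135:325],(570,345),interpolation=cv2.INTER_CUBIC)
b=cv2.resize(im[235:295,400:475],(225,180),interpolation=cv2.INTER_CUBIC)
c=np.zeros((420,800,3),'uint8')
b=cv2.resize(im[160:300,400:476],(228,420),interpolation=cv2.INTER_CUBIC)
c[:345,:570]=a;c[:,572:]=b
cv2.imwrite("pics/crop0.png",g(c))
```

```text
(no output)
```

View pics/crop0.png

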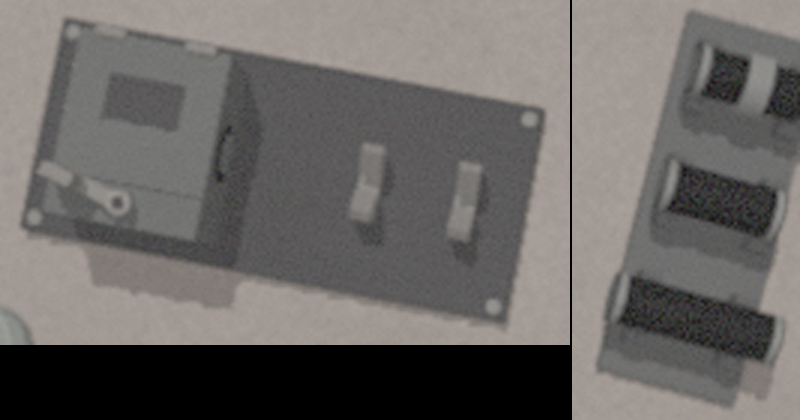

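The crop confirms it: the long barrel is at about (442,266) in the top picture. The button pivot is at about (174,247), and its fin at about (153,238).

```bash
cat > h.py <<'E'
from workcell import bot
import numpy as np, cv2
from scipy.spatial.transform import Rotation as R
def K(i):
    f=240/np.tan(np.radians(i['vertical_fov']/2)); return np.array([[f,0,i['cx']],[0,f,i['cy']],[0,0,1.]])
def px2w(i,uv,z):
    n=cv2.undistortPoints(np.array([[uv]],float),K(i),i['D'])[0,0]
    T=i['pose']; d=T[:3,:3]@[n[0],-n[1],-1]; o=T[:3,3]
    return o+d*(z-o[2])/d[2]
def w2px(i,p):
    T=i['pose']; F=T[:3,:3]@np.diag([1.,-1,-1]); 
    return cv2.projectPoints(np.array([p],float),cv2.Rodrigues(F.T)[0],-F.T@T[:3,3],K(i),i['D'])[0][0,0]
E
python3 - <<'E'
from h import *
i=bot.camera_info("top")
c=np.array([px2w(i,p,.012)[:2] for p in[(156.3,185.7),(316.7,216),(303.7,288.3),(142.3,256.7)]])
print(c, np.linalg.norm(c-np.roll(c,1,0),axis=1))
y=(c[0]-c[1]+c[3]-c[2]);y/=np.linalg.norm(y);x=np.array([y[1],-y[0]]);o=c.mean(0)
seat=o-.085*y;piv=seat-.046*x+.18*y
print("ang y",np.degrees(np.arctan2(y[1],y[0])),"x",x,"seat",seat,"piv",piv,w2px(i,[*piv,.1]))
f=px2w(i,(153.3,238.3),.133)[:2];print("fin",f,np.linalg.norm(f-piv),"ang wrt x",np.arctan2((f-piv)@y,(f-piv)@x))
e=[px2w(i,(u/1,v/1),.042)[:2] for u,v in[((615-572)/3+400,297/3+160),((780-572)/3+400,340/3+160)]]
d=e[0]-e[1];print("lens",(e[0]+e[1])/2,np.linalg.norm(d),np.degrees(np.arctan2(d[1],d[0])))
r=np.array([px2w(i,p,.008)[:2] for p in[(439.3,163.3),(408.7,283.3),(454.3,295)]]);print("rack",r,np.linalg.norm(r[0]-r[1]),np.linalg.norm(r[2]-r[1]),(r[0]+r[2])/2,np.degrees(np.arctan2(*(r[1]-r[2])[::-1])))
print(bot.camera_info("wrist"))
E
```

```text
[[0.60396101 0.35356188]
 [0.54538122 0.02095604]
 [0.3971269  0.04550703]
 [0.45659757 0.37767905]] [0.14932388 0.33772509 0.1502734  0.33745372]
ang y 79.93045349683446 x [ 0.98459625 -0.17484342] seat [0.48590498 0.11573532] piv [0.47208537 0.30100544] [170.11351331 246.99559611]
fin [0.48579482 0.32568064] 0.028227899812829912 ang wrt x 1.2394135086769453
lens [ 0.44466911 -0.23108666] 0.11519269155965892 76.20365961211952
rack [[ 0.66080158 -0.23410815]
 [ 0.40990656 -0.16973899]
 [ 0.38679335 -0.26464901]] 0.25902065694072113 0.09768383927482906 [ 0.52379747 -0.24937858] 76.3133131679057
{'vertical_fov': 69.17648911948095, 'cx': 318.8833075888707, 'cy': 239.65454104876744, 'D': array([-0.04381522,  0.        ,  0.        ,  0.        ,  0.        ]), 'pose': array([[ 0.30097707,  0.90549934,  0.29913834,  0.22804273],
       [-0.95363061,  0.28618471,  0.09320396, -0.45222976],
       [-0.00121269, -0.31331973,  0.94964692,  0.37338823],
       [ 0.        ,  0.        ,  0.        ,  1.        ]])}
```

Emit:
step_arm(targets="-0.2 0.134 0.323 0 0 0 1; -0.2 0.134 0.323 0 0 0 1; -0.2 0.134 0.323 0 0 0 1; -0.2 0.134 0.323 0 0 0 1; -0.2 0.134 0.323 0 0 0 1; -0.2 0.134 0.323 0 0 0 1; -0.2 0.134 0.323 0 0 0 1")

```text
clock: 0.68
eef_pos: [0.2183, -0.3139, 0.2312]
tool_rot: [0.853, 0.522, -0.0, -0.0]
ft_force: [-0.2, 0.1, 0.0]
grip_width: 0.0343
grasp_force: 0.0
```

Emit:
step_arm(targets="-0.2 0.134 0.323 0 0 0 1; -0.2 0.134 0.323 0 0 0 1; -0.2 0.134 0.323 0 0 0 1; -0.2 0.134 0.323 0 0 0 1; -0.2 0.134 0.323 0 0 0 1; -0.2 0.134 0.323 0 0 0 1; -0.2 0.134 0.323 0 0 0 1")

```text
clock: 1.27
eef_pos: [0.2852, -0.1523, 0.2311]
tool_rot: [0.587, 0.809, -0.0, -0.0]
ft_force: [-0.1, 0.1, -0.5]
grip_width: 0.0341
grasp_force: 0.0
```

Run:
```python
from h import *
o=bot.get_obs();print(o['clock'],o['joint_pos'],o['eef_pos'],R.from_quat(o['tool_rot']).as_matrix()[:,0])
```

```text
1.2667 [-4.90383146e-01 -1.14565863e-01 -3.79515522e-01  1.30627312e+00
 -6.16591045e-05  7.64869007e-01] [ 0.28516704 -0.15226631  0.23109479] [-3.10333782e-01  9.50627621e-01  2.64980129e-04]
```

Emit:
step_arm(targets="-0.2 0.134 0.323 0 0 0 1; -0.2 0.134 0.323 0 0 0 1; -0.2 0.134 0.323 0 0 0 1; -0.2 0.134 0.323 0 0 0 1; -0.2 0.134 0.323 0 0 0 1; -0.2 0.134 0.323 0 0 0 1; -0.2 0.134 0.323 0 0 0 1")

```text
clock: 1.85
eef_pos: [0.3519, 0.0092, 0.2308]
tool_rot: [0.233, 0.973, -0.0, -0.001]
ft_force: [0.5, 0.1, 0.1]
grip_width: 0.0341
grasp_force: 0.0
```

Emit:
step_arm(targets="-0.2 0.134 0.323 0 0 0 1; -0.2 0.134 0.323 0 0 0 1; -0.2 0.134 0.323 0 0 0 1; -0.2 0.134 0.323 0 0 0 1; -0.2 0.134 0.323 0 0 0 1; -0.2 0.134 0.323 0 0 0 1; -0.2 0.134 0.323 0 0 0 1")

```text
clock: 2.43
eef_pos: [0.4188, 0.1705, 0.2304]
tool_rot: [-0.156, 0.988, -0.0, -0.001]
ft_force: [-0.7, -0.0, -0.5]
grip_width: 0.034
grasp_force: 0.0
```

Emit:
step_arm(targets="-0.2 0.134 0.2 0.04 0 0 0.94; -0.2 0.134 0.2 0.04 0 0 0.94; -0.2 0.134 0.2 0.04 0 0 0.94; -0.2 0.134 0.2 0.04 0 0 0.94; -0.2 0.134 0.2 0.04 0 0 0.94; -0.2 0.134 0.2 0.04 0 0 0.94; -0.2 0.134 0.2 0.04 0 0 0.94; -0.2 0.134 0.2 0.04 0 0 0.94")

```text
clock: 3.1
eef_pos: [0.4857, 0.2693, 0.2507]
tool_rot: [-0.498, 0.867, 0.0, -0.001]
ft_force: [-0.2, 0.5, 0.5]
grip_width: 0.0339
grasp_force: 0.0
```

Run:
```python
from h import *
o=bot.get_obs();print(o['clock'],o['joint_pos'],o['eef_pos'],R.from_quat(o['tool_rot']).as_matrix()[:,0])
i=bot.camera_info("wrist");im=bot.camera("wrist");cv2.imwrite("pics/w1.png",im[:,:,::-1])
np.save("w1.npy",i,allow_pickle=True)
for p in [(.472,.301,.119),(.486,.326,.133),(.490,.333,.119),(.486,.116,.05)]: print(w2px(i,p))
```

```text
3.1 [ 5.06146289e-01  3.46405877e-01  2.00281882e-01  1.42588361e+00
  2.52019930e-05 -5.36087171e-01] [0.48574934 0.26926452 0.25072294] [-0.50429231 -0.8635324   0.00102848]
[352.76008982 251.49243265]
[353.8916264 289.7605724]
[352.1731024  290.89292102]
[233.6759869   66.45899856]
```

View pics/w1.png

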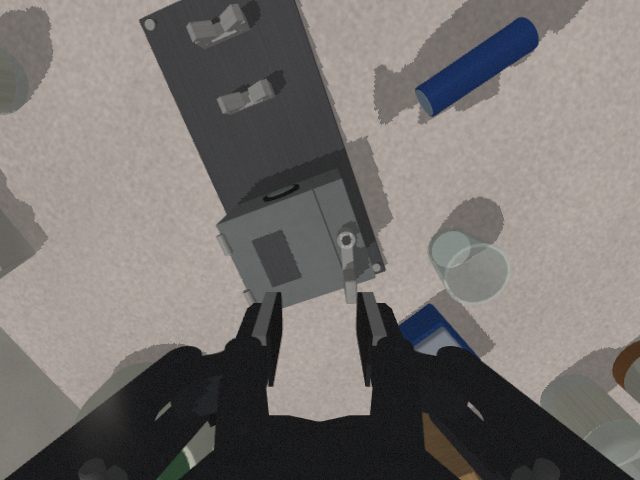

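The wrist view shows the pivot at (346,240), the fin at about (350,285) and V stations at (218,24) and (247,96).

Run:
```python
from h import *
i=np.load("w1.npy",allow_pickle=True).item()
p=px2w(i,(346,240),.102)[:2]
f=px2w(i,(350,302),.133)[:2];g=px2w(i,(350,269),.133)[:2]
for n,q in(("tip",f),("inner",g)):
  d=q-p;print(n,q,np.linalg.norm(d),np.degrees(np.arctan2(d[1],d[0])))
print(p)
# seat from stations in wrist view & bench corners
for n,uv,z in(("st1",(218,24),.04),("st2",(247,96),.04),("c1",(385,267),.012),("c2",(142,20),.012)): print(n,px2w(i,uv,z)[:2])
```

```text
tip [0.4942504  0.33435959] 0.04463690758039609 62.480047359310255
inner [0.47982313 0.30799138] 0.014598825719170754 64.8795187386977
[0.47362559 0.29477335]
st1 [0.47946443 0.07665354]
st2 [0.49082196 0.14155178]
c1 [0.45866286 0.37717407]
c2 [0.54428295 0.02458863]
```

Emit:
step_arm(targets="-0.2 0.009 0.124 -0.05 0 0 0.04; -0.2 0.009 0.124 -0.1 0 0 0.04; -0.2 0.009 0.124 -0.15 0 0 0.04; -0.2 0.009 0.124 -0.2 0 0 0.04; -0.2 0.009 0.124 -0.24 0 0 0.04; -0.2 0.009 0.124 -0.26 0 0 0.04; -0.2 0.009 0.124 -0.28 0 0 0.04; -0.6 0.009 0.124 -0.28 0 0 0.04; -0.6 0.009 0.124 -0.28 0 0 0.04;  -0.6 0.009 0.124 -0.28 0 0 0.04")

```text
clock: 3.98
eef_pos: [0.4915, 0.3318, 0.1129]
tool_rot: [-0.512, 0.859, 0.0, 0.001]
ft_force: [-0.2, 0.3, -0.2]
grip_width: 0.0175
grasp_force: 0.0
```

Run:
```python
from h import *
o=bot.get_obs();print(o['clock'],o['eef_pos'],o['ft_force'],o['grip_width'])
im=bot.camera("wrist");cv2.imwrite("pics/w2.png",im[:,:,::-1])
```

```text
3.9833 [0.4914745  0.33177844 0.11286178] [-0.18414321  0.27025737 -0.21313066] 0.017468657527935767
```

View pics/w2.png

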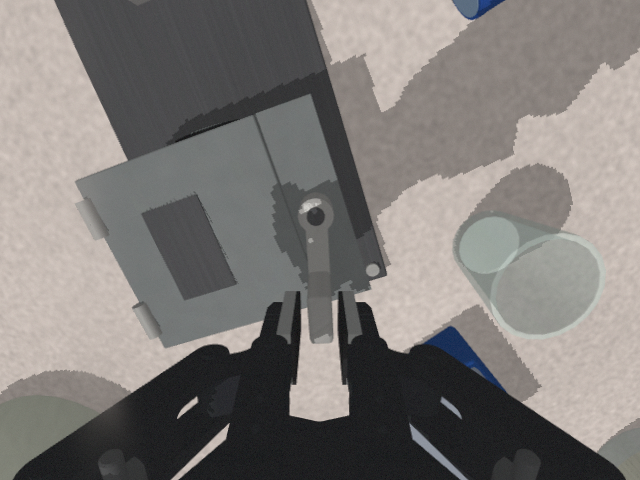

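The fin is centred between the fingers at about (320,315). Now I'll swing it round the pivot.

Emit:
step_arm(targets="-0.6 0.008 -0.005 0 0 0 -0.156; -0.6 0.015 -0.011 0 0 0 -0.311; -0.6 0.021 -0.018 0 0 0 -0.467; -0.6 0.026 -0.025 0 0 0 -0.622; -0.6 0.031 -0.033 0 0 0 -0.778; -0.6 0.034 -0.041 0 0 0 -0.933; -0.6 0.034 -0.041 0 0 0 -0.933")

```text
clock: 4.62
eef_pos: [0.5089, 0.3111, 0.113]
tool_rot: [-0.17, 0.986, 0.001, 0.002]
ft_force: [0.4, -0.4, -0.0]
grip_width: 0.0169
grasp_force: 0.0
```

Emit:
step_arm(targets="-0.6 0.002 -0.009 0 0 0 -0.156; -0.6 0.004 -0.018 0 0 0 -0.311; -0.6 0.004 -0.027 0 0 0 -0.467; -0.6 0.003 -0.036 0 0 0 -0.622; -0.6 0.001 -0.043 0 0 0 -0.747; -0.6 0.001 -0.043 0 0 0 -0.747; -0.6 0.001 -0.043 0 0 0 -0.747")

```text
clock: 5.2
eef_pos: [0.5082, 0.2895, 0.1121]
tool_rot: [0.119, 0.993, 0.0, 0.0]
ft_force: [0.4, 0.7, 0.4]
grip_width: 0.017
grasp_force: 0.0
```

Run:
```python
from h import *
o=bot.get_obs();print(o['clock'],o['eef_pos'],o['ft_force'],o['ft_torque'],o['grip_width'],o['joint_pos'])
np.save("w3.npy",bot.camera_info("wrist"))
im=bot.camera("wrist");cv2.imwrite("pics/w3.png",im[:,:,::-1])
```

```text
5.2 [0.50824525 0.28947582 0.11211245] [0.37484483 0.71299916 0.35393203] [ 0.0045143  -0.04392253 -0.02656179] 0.017007877358199253 [ 5.17756808e-01  4.79889861e-01  3.48698707e-02  1.12471082e+00
 -4.03773589e-05  7.56521764e-01]
```

View pics/w3.png

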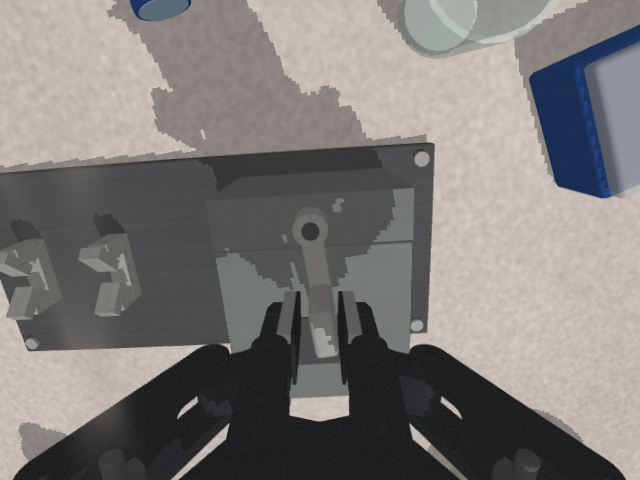

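Run:
```python
from h import *
i=np.load("w3.npy",allow_pickle=True).item()
a=px2w(i,(310,231),.103)[:2];b=px2w(i,(327,352),.133)[:2];b2=px2w(i,(318,325),.133)[:2]
d=b-a;print(a,b,np.linalg.norm(d),np.degrees(np.arctan2(d[1],d[0])))
d=b-b2;print(np.degrees(np.arctan2(d[1],d[0])))
a=px2w(i,(217,256),.091)[:2];b=px2w(i,(412,242),.091)[:2];d=b-a;print(np.degrees(np.arctan2(d[1],d[0])))
c=[px2w(i,uv,.012)[:2] for uv in[(435,143),(426,332),(28,351)]];print(c)
y=(c[1]-c[2]);print(np.linalg.norm(y),np.degrees(np.arctan2(y[1],y[0])))
# V stations inner arms mid: edges at z=.05
for uv in [(118,272),(34,284)]: print(px2w(i,uv,.04)[:2])
```

```text
[0.47405451 0.29337131] [0.51799169 0.29025786] 0.044047351704205935 -4.05328428616482
2.3075803438681253
80.61358601739127
[array([0.4600698 , 0.38215092]), array([0.60613697, 0.35501511]), array([0.54703067, 0.02241639])]
0.337809804801717 79.92313460121045
[0.4894503 0.1527141]
[0.4837473  0.08905986]
```

Fin points to about -4°, roughly 6° short of the stop. I'll push it a bit further until contact with the stop shows.

Emit:
step_arm(targets="-0.6 -0.001 -0.006 0 0 0 -0.05; -0.6 -0.002 -0.012 0 0 0 -0.1; -0.6 -0.002 -0.012 0 0 0 -0.1")

```text
clock: 5.5
eef_pos: [0.5075, 0.2854, 0.1119]
tool_rot: [0.159, 0.987, 0.002, 0.0]
ft_force: [1.6, 4.8, -0.5]
grip_width: 0.0171
grasp_force: 2.4
```

Stop reached (4.8 N). I'll lift and go above the rack.

Emit:
step_arm(targets="-0.6 0.001 0.008 0 0 0 0; -0.6 0.001 0.008 0.08 0 0 0; -0.6 0.001 0.008 0.16 0 0 0; -0.6 0.001 0.008 0.24 0 0 0; -0.6 0.001 0.008 0.28 0 0 0")

```text
clock: 5.92
eef_pos: [0.5087, 0.2883, 0.2568]
tool_rot: [0.159, 0.987, 0.002, 0.003]
ft_force: [1.4, 0.0, 0.4]
grip_width: 0.0169
grasp_force: 0.0
```

Emit:
step_arm(targets="0.5 -0.063 -0.521 0 0 0 -0.95; 0.5 -0.063 -0.521 0 0 0 -0.95; 0.5 -0.063 -0.521 0 0 0 -0.95; 0.5 -0.063 -0.521 0 0 0 -0.95; 0.5 -0.063 -0.521 0 0 0 -0.95; 0.5 -0.063 -0.521 0 0 0 -0.95; 0.5 -0.063 -0.521 0 0 0 -0.95")

```text
clock: 6.5
eef_pos: [0.4746, 0.0224, 0.2516]
tool_rot: [0.512, 0.859, -0.001, 0.0]
ft_force: [-0.1, 0.2, 0.8]
grip_width: 0.064
grasp_force: 0.0
```

Emit:
step_arm(targets="0.5 -0.063 -0.521 -0.06 0 0 -0.95; 0.5 -0.063 -0.521 -0.06 0 0 -0.95; 0.5 -0.063 -0.521 -0.06 0 0 -0.95; 0.5 -0.063 -0.521 -0.06 0 0 -0.95; 0.5 -0.063 -0.521 -0.06 0 0 -0.95; 0.5 -0.063 -0.521 -0.06 0 0 -0.95; 0.5 -0.063 -0.521 -0.06 0 0 -0.95; 0.5 -0.063 -0.521 -0.06 0 0 -0.95")

```text
clock: 7.17
eef_pos: [0.4434, -0.2369, 0.2205]
tool_rot: [0.789, 0.615, -0.001, -0.0]
ft_force: [-0.3, -0.6, -0.9]
grip_width: 0.0639
grasp_force: 0.0
```

Run:
```python
from h import *
o=bot.get_obs();r=R.from_quat(o['tool_rot']).as_matrix();print(o['clock'],o['eef_pos'],np.degrees(np.arctan2(r[1,0],r[0,0])),o['ft_force'],o['grip_width'],o['joint_pos'])
i=bot.camera_info("wrist");np.save("w4.npy",i)
im=bot.camera("wrist");cv2.imwrite("pics/w4.png",im[:,:,::-1])
print(w2px(i,(.4447,-.2311,.042)), w2px(i,(*o['eef_pos'][:2],.042)))
```

```text
7.1667 [ 0.44339542 -0.23689566  0.22054706] 75.87959997497279 [-0.28996994 -0.60838979 -0.92122074] 0.0639356085240334 [-0.48987911  0.25193728 -0.00830077  1.31188697 -0.0013451   1.32736638]
[318.49727823 207.5053876 ] [318.66288235 213.61923815]
```

View pics/w4.png

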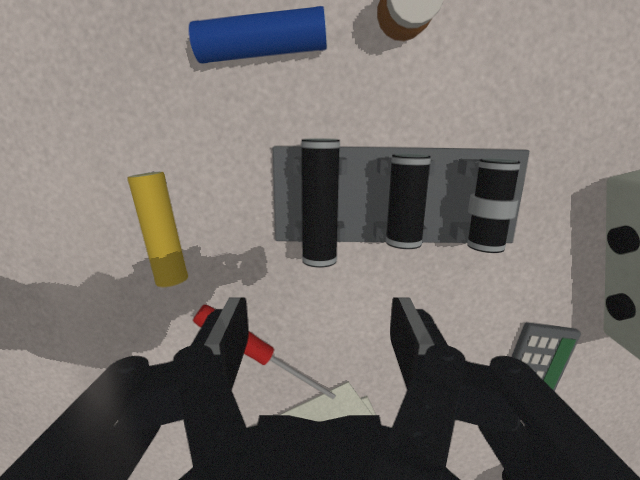

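The long barrel spans (321,140) to (319,265), silhouette 302 to 339 wide, with the collared and short barrels to its right.

Run:
```python
from h import *
i=np.load("w4.npy",allow_pickle=True).item()
for z in(.042,.05,.059):
  a=px2w(i,(320.8,140),z)[:2];b=px2w(i,(319.8,265),z)[:2];d=a-b;print(z,(a+b)/2,np.linalg.norm(d),np.degrees(np.arctan2(d[1],d[0])))
```

```text
0.042 [ 0.44669099 -0.23006109] 0.12022755544878219 75.43872506914954
0.05 [ 0.44711058 -0.22828671] 0.11723445003745973 75.43872506914956
0.059 [ 0.44758263 -0.22629054] 0.11386720644972197 75.43872506914951
```

Emit:
step_arm(targets="0.5 0.006 0.013 -0.08 0 0 0; 0.5 0.006 0.013 -0.16 0 0 0; 0.5 0.006 0.013 -0.23 0 0 0; 0.5 0.006 0.013 -0.29 0 0 0; 0.5 0.006 0.013 -0.34 0 0 0; 0.5 0.006 0.013 -0.37 0 0 0; 0.5 0.006 0.013 -0.39 0 0 0; 0.5 0.006 0.013 -0.403 0 0 0; 0.5 0.006 0.013 -0.403 0 0 0")

```text
clock: 7.97
eef_pos: [0.4473, -0.2261, 0.0191]
tool_rot: [0.787, 0.617, -0.0, -0.001]
ft_force: [-0.0, 0.3, 0.4]
grip_width: 0.0639
grasp_force: 0.0
```

Emit:
step_arm(targets="-0.4 0 0 0 0 0 0; -0.4 0 0 0 0 0 0; -0.4 0 0 0 0 0 0; -0.4 0 0 0 0 0 0; -0.4 0 0 0 0 0 0; -0.4 0 0 0 0 0 0")

```text
clock: 8.47
eef_pos: [0.4463, -0.2269, 0.0212]
tool_rot: [0.788, 0.616, -0.0, -0.001]
ft_force: [-5.2, 2.2, 6.4]
grip_width: 0.0323
grasp_force: 58.8
```

Emit:
step_arm(targets="-0.4 0 0 0.02 0 0 0; -0.4 0 0 0.06 0 0 0; -0.4 0 0 0.12 0 0 0; -0.4 0 0 0.19 0 0 0; -0.4 0 0 0.26 0 0 0; -0.4 0 0 0.28 0 0 0; -0.4 0 0 0.28 0 0 0")

```text
clock: 9.05
eef_pos: [0.4503, -0.2286, 0.1643]
tool_rot: [0.788, 0.616, 0.002, 0.004]
ft_force: [-0.5, -0.5, -3.0]
grip_width: 0.0325
grasp_force: 60.0
```

Emit:
step_arm(targets="-0.4 0.008 0.06 0 0 0 0.09; -0.4 0.016 0.14 0 0 0 0.09; -0.4 0.025 0.22 0 0 0 0.09; -0.4 0.034 0.3 0 0 0 0.09; -0.4 0.043 0.38 0 0 0 0.09; -0.4 0.052 0.46 0 0 0 0.09; -0.4 0.061 0.54 0 0 0 0.09; -0.4 0.071 0.62 0 0 0 0.09; -0.4 0.08 0.686 0 0 0 0.09; -0.4 0.08 0.686 0 0 0 0.09")

```text
clock: 9.88
eef_pos: [0.4871, 0.1215, 0.1578]
tool_rot: [0.763, 0.647, 0.0, -0.002]
ft_force: [0.3, -0.1, -2.4]
grip_width: 0.0325
grasp_force: 59.9
```

Run:
```python
from h import *
o=bot.get_obs();r=R.from_quat(o['tool_rot']).as_matrix();print(o['clock'],o['eef_pos'],np.degrees(np.arctan2(r[1,0],r[0,0])),r[2],o['ft_force'],o['ft_torque'],o['grip_width'])
i=bot.camera_info("wrist");np.save("w5.npy",i)
im=bot.camera("wrist");cv2.imwrite("pics/w5.png",im[:,:,::-1])
cv2.imwrite("pics/top5.png",bot.camera("top")[:,:,::-1])
for k in(-.04,-.033,-.026,.026,.033,.04):
  print([w2px(i,(.487+.1754*k+.9845*s,.117+.9845*k-.1754*s,.05)).round(1) for s in(-.02,.02)])
```

```text
9.8833 [0.48714766 0.12149705 0.15783477] 80.56005906546744 [ 0.00229329 -0.00208221 -0.9999952 ] [ 0.28110181 -0.13221713 -2.35552866] [-0.04720661 -0.0319061   0.00765028] 0.032522541517718453
[array([293.8, 289.6]), array([343.9, 290.1])]
[array([293.7, 281.6]), array([344.2, 282.2])]
[array([293.6, 273.5]), array([344.5, 274. ])]
[array([292.7, 208.7]), array([346.9, 209.3])]
[array([292.6, 199.4]), array([347.2, 199.9])]
[array([292.5, 189.9]), array([347.6, 190.4])]
```

View pics/w5.png

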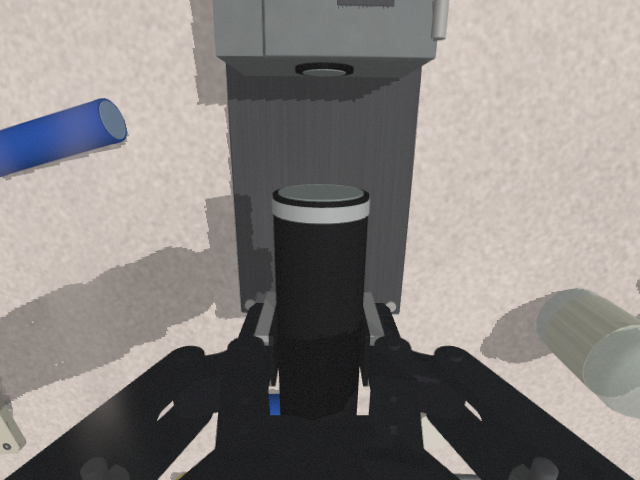

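The barrel (columns 273 to 369, front end at row 185 to 193) hides the stations. The plate edges are visible: left (228,75) to (241,308), right (421,75) to (401,305), with the box front edge at row 57.

Run:
```python
from h import *
i=np.load("w5.npy",allow_pickle=True).item()
im=cv2.imread("pics/w5.png"); g=cv2.GaussianBlur(im,(5,5),0).astype(int).sum(2)
# plate edges: L on rows; find darkest transition near guesses
th=np.radians(79.93);y=np.array([np.cos(th),np.sin(th)]);x=np.array([y[1],-y[0]]);O=np.array([.487,.117])
def q(u,v,z): p=px2w(i,(u,v),z)[:2]-O;return p@x,p@y
for v in(110,130,150,170,180):
  r=g[v]; l=210+np.argmin(np.diff(r[210:255:1])); rr=395+np.argmax(np.diff(r[395:435]))
  a=q(l+.5,v,.012);b=q(rr+.5,v,.012);print(v,l,rr,np.round([*a,*b],4),"mid",round((a[0]+b[0])/2,4),"w",round(b[0]-a[0],4))
tcp=bot.get_obs()['eef_pos']
zc=tcp[2]+.021
for v in(225,240,260,280):
  r=g[v]; l=250+np.argmin(np.diff(r[250:300])); rr=345+np.argmax(np.diff(r[345:385]))
  # tangent rays: silhouette planes, bisect at axis height
  print(v,l,rr,"axis x",round(np.mean([q(l+.5,v,zc)[0],q(rr+.5,v,zc)[0]]),4),"w",round(q(rr,v,zc)[0]-q(l,v,zc)[0],4))
print("end y", q(321,185,zc+.017)[1],q(321,193,zc+.017)[1], "box front y (expect .130)",q(330,57,.091)[1])
print("bolt z=.014",q(250,304,.014),q(391,306,.014))
p=tcp[:2]-O;print("tcp",p@x,p@y)
# top camera: V stations and bench
t=bot.camera_info("top");
for s in((0,-.02),(0,.02)): pass
```

```text
110 227 417 [-0.0732  0.0961  0.076   0.0976] mid 0.0014 w 0.1492
130 228 415 [-0.0733  0.081   0.0758  0.0825] mid 0.0012 w 0.1491
150 229 414 [-0.0735  0.0654  0.0763  0.0669] mid 0.0014 w 0.1499
170 230 412 [-0.0737  0.0493  0.0761  0.0509] mid 0.0012 w 0.1499
180 231 411 [-0.0734  0.0411  0.076   0.0426] mid 0.0013 w 0.1495
225 273 366 axis x -0.0004 w 0.0339
240 273 366 axis x -0.0003 w 0.0344
260 274 365 axis x -0.0002 w 0.0343
280 275 363 axis x -0.0003 w 0.0338
end y 0.06748405846171616 0.0650388787921628 box front y (expect .130) 0.12091596096712573
bolt z=.014 (np.float64(-0.06359995612424206), np.float64(-0.07310489170549272)) (np.float64(0.06727279419301309), np.float64(-0.07383105019568027))
tcp -0.000763112856473705 -0.0002985012244877148
```

Emit:
step_arm(targets="-0.4 0.002 -0.002 -0.05 0 0 -0.015; -0.4 0.002 -0.002 -0.1 0 0 -0.015; -0.4 0.002 -0.002 -0.14 0 0 -0.015; -0.4 0.002 -0.002 -0.17 0 0 -0.015; -0.4 0.002 -0.002 -0.19 0 0 -0.015; -0.4 0.002 -0.002 -0.205 0 0 -0.015; -0.4 0.002 -0.002 -0.21 0 0 -0.015; -0.4 0.002 -0.002 -0.21 0 0 -0.015")

```text
clock: 10.65
eef_pos: [0.4883, 0.1142, 0.0544]
tool_rot: [0.769, 0.639, -0.0, -0.0]
ft_force: [-0.1, -0.3, -2.1]
grip_width: 0.0323
grasp_force: 60.0
```

Run:
```python
from h import *
o=bot.get_obs();r=R.from_quat(o['tool_rot']).as_matrix();print(o['clock'],o['eef_pos'],np.degrees(np.arctan2(r[1,0],r[0,0])),r[2],o['ft_force'],o['ft_torque'],o['grip_width'])
i=bot.camera_info("wrist");np.save("w6.npy",i)
im=bot.camera("wrist");cv2.imwrite("pics/w6.png",im[:,:,::-1])
i=bot.camera_info("side");im=bot.camera("side");cv2.imwrite("pics/s6.png",im[:,:,::-1])
```

```text
10.65 [0.48827248 0.11419936 0.05439541] 79.39842557251426 [-4.52505596e-04 -7.94148515e-04 -9.99999582e-01] [-0.11137937 -0.26403088 -2.0924562 ] [ 0.02220652 -0.04216665 -0.00259819] 0.032282698103739044
```

View pics/w6.png

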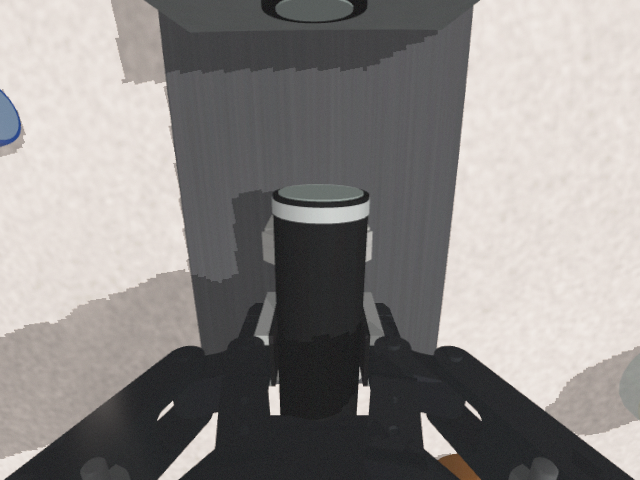

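The far V station shows either side of the barrel, with left edge at column 263 and right edge at about 372, rows 232 to 262. The box front's foot is at row 30.

Run:
```python
from h import *
i=np.load("w6.npy",allow_pickle=True).item()
im=cv2.imread("pics/w6.png"); g=cv2.GaussianBlur(im,(3,3),0).astype(int).sum(2)
th=np.radians(79.93);y=np.array([np.cos(th),np.sin(th)]);x=np.array([y[1],-y[0]]);O=np.array([.487,.117])
def q(u,v,z): p=px2w(i,(u,v),z)[:2]-O;return np.round([p@x,p@y],4)
print("st L/R",q(263,245,.05),q(372,245,.05),"rows y",q(263,229,.05)[1],q(263,262,.05)[1],q(372,229,.05)[1],q(372,261,.05)[1])
for v in(245,250,255):print(g[v,250:285],g[v,360:385])
for v in(110,150,180):
  a=[u for u in range(150,200) if g[v,u]<g[v,150:160].mean()*.5]; 
  r=g[v];rr=435+np.argmax(np.diff(r[435:475]));l=155+np.argmin(np.diff(r[155:200]))
  print("plate",l,rr,q(l,v,.012),q(rr,v,.012))
for v in(225,270,290):
  r=g[v];l=260+np.argmin(np.diff(r[260:290])); rr=350+np.argmax(np.diff(r[350:380]))
  print("barrel",l,rr,q(l,v,.0754),q(rr,v,.0754))
print("end top",q(321,204,.0924),"end bottom",q(321,184,.0584),"boxfoot",q(315,31,.012))
o=bot.get_obs()['eef_pos'][:2]-O;print("tcp",o@x,o@y)
```

```text
st L/R [-0.0227  0.0269] [0.0262 0.0264] rows y 0.0344 0.0187 0.0339 0.0187
[208 209 211 210 210 210 210 205 204 204 206 229 287 344 369 372 372 373
 375 375 375 379 369 319 216 122  91  94  97 100  96  95  98 101 104] [113 114 115 112 107 170 335 477 528 536 527 474 375 299 281 279 274 274
 280 287 287 284 282 281 282]
[204 206 209 212 211 209 208 205 202 202 205 220 268 331 371 378 377 378
 378 379 377 375 375 347 250 137  89  85  88  92  94  95  97 102 105] [117 114 113 111 114 208 401 526 548 548 528 456 355 293 280 276 274 278
 285 290 290 285 282 279 280]
[207 207 208 211 211 208 206 206 207 205 203 211 249 316 369 383 383 382
 382 381 381 380 380 351 252 136  93  95  99  98  98  99 100 102 102] [116 117 117 114 137 254 434 537 556 556 526 433 332 288 279 273 271 275
 281 285 285 285 285 284 282]
plate 168 462 [-0.0733  0.0865] [0.0753 0.0849]
plate 173 458 [-0.0734  0.0667] [0.0753 0.0651]
plate 177 455 [-0.0733  0.051 ] [0.0754 0.0494]
barrel 273 366 [-0.0142  0.0434] [0.0197 0.0431]
barrel 274 364 [-0.0147  0.0256] [0.0195 0.0253]
barrel 275 363 [-0.0148  0.0172] [0.0194 0.0169]
end top [0.0033 0.0548] end bottom [0.0035 0.0554] boxfoot [0.0015 0.1208]
tcp 0.00261246673449492 -0.0018271455995670937
```

Station and box features suggest the seat lies several mm towards -y of the plate-corner estimate. I'll check that against the earlier pictures.

Run:
```python
from h import *
th=np.radians(79.93);y=np.array([np.cos(th),np.sin(th)]);x=np.array([y[1],-y[0]]);O=np.array([.487,.117])
t=bot.camera_info("top");D={n:np.load(n+".npy",allow_pickle=True).item() for n in("w1","w3","w6")};D["top"]=t
c=lambda u,v:(u/3+135,v/3+180)
def q(n,uv,z): p=px2w(D[n],uv,z)[:2]-O;return np.round([p@x,p@y],4)
print("top: pivot",q("top",c(118,202),.103),"stations tops",[q("top",c(*a),.05) for a in[(375,147),(360,220),(472,166),(460,240)]])
print("box top edge",q("top",c(232,52),.091),q("top",c(197,240),.091))
print("w1 stations",[q("w1",a,.05) for a in[(188,30),(247,12),(219,101),(274,87)]])
print("w3 stations",[q("w3",a,.05) for a in[(90,249),(128,310),(5,265),(45,312)]])
a=cv2.imread("pics/w1.png")[0:120,170:290];b=cv2.imread("pics/w3.png")[225:330,0:150]
im=cv2.imread("pics/top0.png")[220:275,240:310]
o=np.zeros((600,800,3),'uint8');A=cv2.resize(a,(380,380));B=cv2.resize(b,(400,280));C=cv2.resize(im,(400,314),interpolation=cv2.INTER_CUBIC)
o[:380,:380]=A;o[:280,400:]=B;o[284:598,400:]=C;cv2.imwrite("pics/m.png",o)
```

```text
top: pivot [-0.046   0.1698] stations tops [array([0.0231, 0.0212]), array([-0.0262,  0.0215]), array([ 0.0228, -0.0442]), array([-0.0267, -0.0458])]
box top edge [0.0627 0.1198] [-0.0599  0.1177]
w1 stations [array([ 0.025 , -0.0431]), array([-0.0296, -0.0373]), array([0.0241, 0.021 ]), array([-0.0284,  0.0278])]
w3 stations [array([-0.0247,  0.0278]), array([0.0202, 0.042 ]), array([-0.0173, -0.0344]), array([ 0.0188, -0.0177])]
```

View pics/m.png

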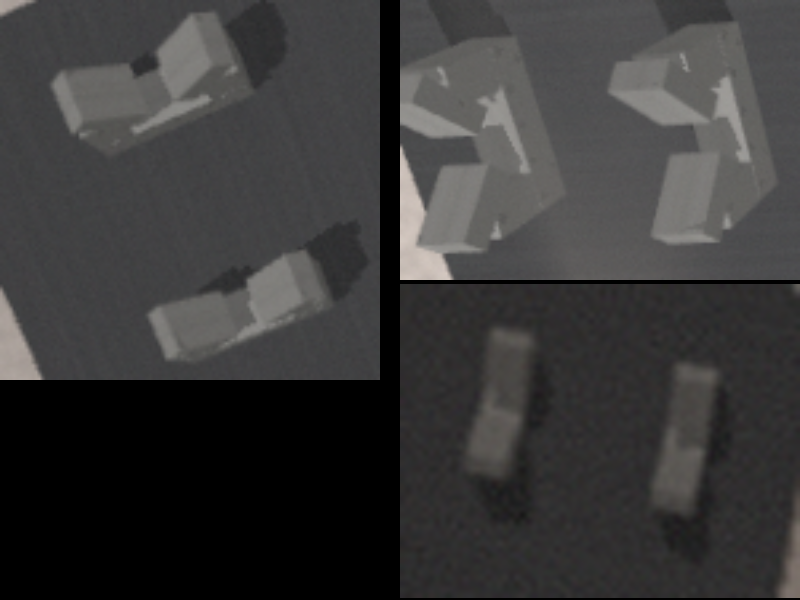

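The seat is about 9 mm to -y of the plate estimate, and top and wrist views agree. I'll shift there and come down gently.

Emit:
step_arm(targets="-0.4 -0.005 -0.011 0 0 0 0.01; -0.4 -0.005 -0.011 0 0 0 0.01; -0.4 -0.005 -0.011 -0.01 0 0 0.01; -0.4 -0.005 -0.011 -0.018 0 0 0.01; -0.4 -0.005 -0.011 -0.024 0 0 0.01; -0.4 -0.005 -0.011 -0.028 0 0 0.01; -0.4 -0.005 -0.011 -0.031 0 0 0.01; -0.4 -0.005 -0.011 -0.034 0 0 0.01; -0.4 -0.005 -0.011 -0.034 0 0 0.01")

```text
clock: 11.5
eef_pos: [0.4858, 0.1094, 0.0374]
tool_rot: [0.767, 0.642, -0.0, -0.0]
ft_force: [-0.1, 0.3, -2.3]
grip_width: 0.0324
grasp_force: 60.0
```

Emit:
step_arm(targets="-0.4 0 0 -0.002 0 0 0; -0.4 0 0 -0.004 0 0 0; -0.4 0 0 -0.004 0 0 0; -0.4 0 0 -0.004 0 0 0")

```text
clock: 11.83
eef_pos: [0.486, 0.1093, 0.0358]
tool_rot: [0.767, 0.642, -0.0, -0.0]
ft_force: [-0.6, -0.3, -2.2]
grip_width: 0.0328
grasp_force: 60.0
```

Emit:
step_arm(targets="-0.4 0 0 -0.002 0 0 0; -0.4 0 0 -0.002 0 0 0; -0.4 0 0 -0.002 0 0 0")

```text
clock: 12.08
eef_pos: [0.486, 0.1093, 0.0348]
tool_rot: [0.767, 0.642, -0.0, -0.0]
ft_force: [-1.0, 0.7, -2.1]
grip_width: 0.0326
grasp_force: 60.0
```

Emit:
step_arm(targets="-0.4 0 0 -0.002 0 0 0; -0.4 0 0 -0.002 0 0 0; -0.4 0 0 -0.002 0 0 0")

```text
clock: 12.33
eef_pos: [0.4863, 0.1094, 0.034]
tool_rot: [0.767, 0.642, 0.0, 0.0]
ft_force: [0.4, 0.4, -2.1]
grip_width: 0.0324
grasp_force: 60.0
```

Emit:
step_arm(targets="-0.4 0 0 -0.002 0 0 0; -0.4 0 0 -0.002 0 0 0; -0.4 0 0 -0.002 0 0 0")

```text
clock: 12.58
eef_pos: [0.4866, 0.1093, 0.0334]
tool_rot: [0.767, 0.642, 0.001, 0.0]
ft_force: [-0.6, -0.3, 4.0]
grip_width: 0.0325
grasp_force: 60.5
```

Emit:
step_arm(targets="-0.4 0 0 -0.002 0 0 0; -0.4 0 0 -0.002 0 0 0; -0.4 0 0 -0.002 0 0 0")

```text
clock: 12.83
eef_pos: [0.4867, 0.1093, 0.0333]
tool_rot: [0.766, 0.642, 0.001, 0.001]
ft_force: [-2.5, -1.6, 11.2]
grip_width: 0.0325
grasp_force: 61.2
```

Emit:
step_arm(targets="-0.4 -0.001 0 0 0 0 0; -0.4 -0.001 0 0 0 0 0; -0.4 -0.001 0 0 0 0 0; -0.4 -0.001 0 0 0 0 0; -0.4 -0.001 0 0 0 0 0")

```text
clock: 13.25
eef_pos: [0.4866, 0.1093, 0.0333]
tool_rot: [0.767, 0.642, 0.001, 0.001]
ft_force: [-1.2, -2.3, 9.1]
grip_width: 0.0325
grasp_force: 61.0
```

Run:
```python
from workcell import bot
print(bot.get_obs()['ft_force']); print(bot.job_done())
```

```text
[-1.24119489 -2.25824568  9.13910744]
the job is handed in; nothing more can be done
None
```

I turned the turnbutton to its stop, seated the long barrel in the V-block and handed the job in with the gripper still pressing it down at about 9–11 N; no verdict came back, and its position along the V was worked out from earlier pictures, not checked in a final one.

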